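# Free and hold back the belt sander's tension arm

### The arm

A 6-joint arm with a two-finger parallel gripper is mounted at the origin on the work surface. World frame = base frame: x ahead of the robot, y to its left, z up, the work surface at z = 0. Lengths are in m, angles in rad, forces in N, time in s.
With the tool pointing down it reaches from about 0.35 to 0.85 m from the base axis. Payload 8.1 kg.
Tool frame: the origin (TCP) lies on the centre line of the jaws, within the pads' length; the fingertips stand 14 mm ahead of it and the grasp point (between the pads) lies 5 mm behind it; z points along the fingers, y is the line along which they close (so a half turn about z gives the same grasp; the last joint's range is limited). The gripper opens to 85 mm and grips with 20 to 120 N. Pads are 22 mm wide; open, the fingers measure 114 mm over their backs; the gripper's body (76 mm by 85 mm) begins 54 mm behind the grasp point. The pads swing forward as they close: fully open they stand 13 mm farther back than shut.
Start: joints at [-1.238, 0.13, 1.488, -0, 1.523, -0.085], TCP at [0.243, -0.548, 0.245] pointing down, gripper open.
Joint ranges: [-2.96, 2.96], [-0.89, 2.26], [0.02, 2.5], [-1.34, 4.48], [0, 2.73], [-2.66, 2.66]. Speed limits (rad/s): [2.39, 2.39, 2.79, 3.14, 3.14, 3.14].

### API

Orientations are given as a unit quaternion [x, y, z, w].
In Python, from plant import r, vision gives the robot as it stands. The module is installed in compiled form; this text tells all that it offers. Calls block until the motion is done:
- r.goto(position, orientation): joint-space move of the TCP to a pose.
- r.movel(position, rot=None, feed=0.15): straight line of the TCP; rot=None keeps the orientation; feed is the mean speed in m/s.
- r.move_joints(angles): joint-space move.
- r.command_gripper(opening, grip_force=None): finger opening in m; grip_force is the grip in N (None keeps the last); returns when the fingers have stopped.
- r.hold(seconds).
- r.inverse_kinematics(position, orientation): joint angles nearest the present ones, or None.
- r.get_obs(): the state.
- vision.snapshot(name): name is "scene" or "top" or "wrist"; returns the picture (420x560x3 uint8, red, green, blue); there is no depth.
- vision.get_calibration(name): a dict with "fx", "fy", "cx", "cy" (pixels), "world_to_cam" (4x4, takes a point from world to camera coordinates). Camera axes: x right, y down, z forward; pixel columns grow to the right and rows downward; lengths in m; the calibration is good to about 2 mm. A picture is of the moment at which its call begins: read the wrist's pose just before it. get_calibration takes no time and is no camera call; for the wrist camera it gives the pose at the moment of the call.
A pose or a line that the arm cannot do raises r.PlanningError and nothing moves.
- r.hand_in(): hands the job in; it is judged then, once.
Trained networks look in the newest picture that a camera, given by its name, has taken for a name from the list of things; names that differ only in an ending like _2 or _b are one class to them, and where a whole thing is asked for, a point or a joint stands for the part that bears it (a point fixed in the world has none). Each returns a list of dicts, best first, with "score" (0 to 1); they miss things now and then, are a little off and sometimes report something else, mostly with a low value. They report only what shows in the picture. A call takes as long as a camera call. They do not tell look-alikes from the thing itself.
- vision.search_frame(target, camera): "location" ([column, row] in pixels, amid what is visible of it).
- vision.silhouettes(target, camera): "region" (420x560 bool, what is visible of it) and "location" ([column, row] in pixels, amid what is visible of it).
- vision.landmark_of(target, camera): "location" ([column, row] in pixels: a listed point, or the origin of a listed thing).
The state is a dict: "clock": time; "joints": joint angles; "dq": joint speeds; "joint_torque": joint torques, N m; "ee_pos": TCP position; "eef_rot": TCP orientation; "wrist_force": force on the tool from outside, world axes, zero at the start; "moment": the same for the moment, N m; "finger_gap": finger opening in m; "grip_force": force on a finger pad.
Only numpy, scipy, OpenCV 4.12 (cv2) and the standard library are available. Lean on these libraries where they do the work, as an engineer would, in place of code of your own. Each camera call takes 0.05 s, during which the arm holds its last target. There are 200 camera calls.

### The job

The bench belt sander is stripped for a new belt: take the T-key from its wooden stand, turn the slotted lock screw a quarter turn anticlockwise (seen from above) with it to free the tension arm, and put the key back upright in the stand. Then push the arm's upright thumb lever round against its spring, past both ratchet clicks and fully back to the stop, and finish while still holding it there with the fingers (the ratchet alone lets it come forward a little) so that I can slip the belt on. Keep the hand off the idler drum, and leave everything else on the bench where it is.

Things in the scene. Friction and masses are not known exactly. Their poses are not given: they have to be found in the camera images.
- sander: Bench belt sander, fixed. Grey bed 260 (x) x 380 (y) x 20 mm, origin under its centre; its -x side faces the robot. On it, mm in its axes: drive drum 60 across, top z 154, at (50, 125); platen 120 long, top z 140, at x 68; switch box 85 x 60, top z 76, at (-75, 145); pawl block (knob top z 61) at (-20, -25); arm's post, top z 76, at (-20, -100); lock screw (-65, -147). Motor under the bench.
- pivot (a point): Axis of the tension arm, on the bed's top face (bed offset -20, -100, 20 mm); it does not move.
- lever_mid (a point): Middle, 58 mm above the bench, of the thumb lever: upright paddle with rubber grip, 28 mm wide along the arm (x), 15 mm thick (y), from 24 to 81 mm above the bench, on the near end of the tension arm, 88 mm from the pivot. x points along the arm to the pivot. Push it towards its own -y. On its +y side 60 mm are free above the bed. The 12 mm wide arm bar below it has its top 34 mm above the bench.
- tension_arm (a joint): Angle of the tension arm (rad): 0 sprung fully out, 0.48 fully back on its stop; positive is anticlockwise from above (thumb lever to the bed's -y, idler towards the drive drum). Spring 0.6 N m at 0, 1.15 at 0.48: 7 to 13 N at the lever, a little more over the ratchet teeth. Clicks near 0.16 and 0.36; let go, it springs out to the last click (0.15, 0.35). Blocked (gives under 0.1) while locked.
- idler: Idler drum, aluminium, 40 mm across, standing on the far end of the tension arm, 70 mm from the pivot; origin on its axis at the bed's top face, its top at 120 mm above that. It spins freely. Do not touch it.
- lock_slot (a point): Centre of the floor of the lock screw's slot, 40 mm above the bench. Steel head 28 mm across, its top 48 mm above the bench; straight slot right across it, 5 mm wide, 8 mm deep, open at both ends, along this point's x axis.
- lock_screw (a joint): Angle of the lock screw (rad): 0 to 0.1 = locked, 1.57 = stop, freed (the arm is clear from about 1); positive is anticlockwise seen from above. It stays where it is left; friction 0.12 N m.
- key: T-key upright in the stand, about 160 g; origin at the blade's tip, z up the shank. Blade 18 mm wide (x), 3 mm thick (y; 1.6 mm in the last 4 mm), 17 mm long; shank 12 mm; collar 36 mm across, z = 45 to 50, rests on the stand; wooden cross handle 80 mm long (x), 14 mm thick (y), z = 86 to 110 mm.
- key_grip (a point): Centre of the key's cross handle, 98 mm above the blade's tip; x along the handle and the blade.
- key_collar (a point): On the key's axis at the underside of its collar, 45 mm above the tip.
- key_stand: Fixed wooden block 85 x 85 x 50 mm, origin under its centre, with one upright bore 25 mm across right through it, its mouth bevelled 3 mm.
- stand_bore (a point): Centre of the bore's mouth on the stand's top, 50 mm above the bench; the underside of the key's collar rests here.
- tub: Bystander: plastic tub with screw lid, 96 mm across, 87 mm high. Leave it alone.
- bottle: Bystander: glass bottle, 68 mm across, 170 mm high. Leave it alone.
- jar: Bystander: small lidded glass jar, 56 mm across, 60 mm high. Leave it alone.
- marker: Bystander: marker pen lying down, 140 mm long, 19 mm thick. Leave it alone.
- pick_box: Bystander: flat cardboard box, 62 x 95 x 22 mm. Leave it alone.
- scroll: Bystander: gilt scroll ornament lying down, 135 mm long, 22 mm high. Leave it alone.
- leaf: Bystander: gilt leaf ornament lying flat, 90 mm long, 16 mm high. Leave it alone.
- brush: Bystander: brush lying down, about 200 mm long. Leave it alone.
Not all that is in view belongs to the job. What is shaped like the key but pink is not meant.

How it is judged:
On the way, in this order (a step that is already met when the one before it is completed fails the run):
1. the lock screw is turned to the freed position with the key's blade in its slot (value of joint lock_screw above 1.2 rad and distance between key and lock_slot below 0.012 m), for 0.1 s.
2. the key stands in its stand again, let go (distance between key_collar and stand_bore below 0.008 m and angle between key's own z axis and vertical below 0.12 rad and contact force between the fingers and key below 0.1 N), for 0.2 s.
At the end, for the whole second after the job is handed in: Fingers press the thumb lever with over 4 N and hold the tension arm still beyond 0.42 rad (stop 0.48, last click 0.35); the lock screw is beyond 1.2 rad; the key stands let go in its stand, its collar within 8 mm of the bore's mouth, upright within 0.12 rad (all of step 2 and value of joint tension_arm above 0.42 rad and velocity of joint tension_arm between -0.1 and 0.1 rad/s and contact force between the fingers and thumb_lever above 4 N and value of joint lock_screw above 1.2 rad); the arm keeps its last pose, push and grip.
It fails at once if the hand pushes on the idler drum (over 1 N) (contact force between any of the fingers, the arm and idler above 1 N).
It fails at once if a bystander is shifted by more than 30 mm (distance of any of tub, bottle, jar, marker, pick_box, scroll, leaf, brush from where it was at the start of the episode above 0.03 m).
It also fails if it takes over 61 s, if anything falls off the work surface, if the arm or the gripper's body presses on something with over 40 N, if the wrist force passes 120 N, or if a joint passes its speed limit or range.

## Working session

There is one attempt and no reset: what is moved stays moved. The work goes in short steps, each a Python script; the robot and the scene stay as the last script left them, time stands still between calls to the robot, and variables do not carry over. Pictures are saved under pics/ and viewed, at most 10 in all, crops included, and the job is handed in when it is done.

```bash
mkdir -p pics
cat > h.py <<'E'
import numpy as np, cv2
from plant import r, vision
def ray(cam,px,cal=None):
    c=cal or vision.get_calibration(cam); M=np.array(c["world_to_cam"]); R=M[:3,:3]; t=M[:3,3]
    d=R.T@np.array([(px[0]-c["cx"])/c["fx"],(px[1]-c["cy"])/c["fy"],1]); return -R.T@t,d
def atz(cam,px,z,cal=None):
    o,d=ray(cam,px,cal); return o+d*(z-o[2])/d[2]
def proj(cam,p,cal=None):
    c=cal or vision.get_calibration(cam); M=np.array(c["world_to_cam"]); q=M[:3,:3]@np.array(p)+M[:3,3]
    return np.array([c["fx"]*q[0]/q[2]+c["cx"],c["fy"]*q[1]/q[2]+c["cy"]])
def tri(obs):
    A=np.zeros((3,3));b=np.zeros(3)
    for o,d in obs:
        d=d/np.linalg.norm(d);P=np.eye(3)-np.outer(d,d);A+=P;b+=P@o
    p=np.linalg.solve(A,b); return p,[np.linalg.norm((np.eye(3)-np.outer(d,d)/(d@d))@(p-o)) for o,d in obs]
def save(n,im): cv2.imwrite(f"pics/{n}.png",im[:,:,::-1])
E
python3 - <<'E'
from h import *
for c in ["scene","top"]:
    save(c,vision.snapshot(c))
    for n in ["key_grip","key_collar","key","stand_bore","key_stand","lock_slot","lever_mid","pivot","idler","sander"]:
        print(c,n,[(np.round(d["location"]).tolist(),round(d["score"],2)) for d in vision.landmark_of(n,c)][:4])
o=r.get_obs();print(o["clock"],o["eef_rot"])
E
```

```text
scene key_grip [([158.0, 253.0], 0.93), ([189.0, 143.0], 0.85)]
scene key_collar [([161.0, 258.0], 0.82), ([198.0, 153.0], 0.61)]
scene key [([167.0, 269.0], 0.75), ([200.0, 165.0], 0.5), ([196.0, 158.0], 0.43)]
scene stand_bore [([195.0, 155.0], 0.57), ([266.0, 220.0], 0.35)]
scene key_stand [([201.0, 167.0], 0.68), ([264.0, 221.0], 0.42)]
scene lock_slot [([258.0, 198.0], 0.5)]
scene lever_mid [([284.0, 192.0], 0.9)]
scene pivot [([264.0, 223.0], 0.94), ([189.0, 145.0], 0.64), ([198.0, 164.0], 0.18)]
scene idler [([252.0, 233.0], 0.9)]
scene sander [([289.0, 241.0], 0.67)]
top key_grip [([405.0, 251.0], 0.78), ([393.0, 142.0], 0.77)]
top key_collar [([378.0, 139.0], 0.86), ([402.0, 253.0], 0.78), ([397.0, 253.0], 0.71), ([307.0, 189.0], 0.59)]
top key [([399.0, 252.0], 0.67), ([363.0, 128.0], 0.6)]
top stand_bore [([399.0, 248.0], 0.57)]
top key_stand [([400.0, 254.0], 0.94), ([399.0, 254.0], 0.32)]
top lock_slot [([312.0, 226.0], 0.51)]
top lever_mid [([288.0, 240.0], 0.8)]
top pivot [([299.0, 212.0], 0.61)]
top idler [([308.0, 187.0], 0.65)]
top sander [([264.0, 204.0], 0.81)]
1.1 [ 9.78259706e-01  2.07383577e-01  2.93124630e-06 -2.27731338e-05]
```

View pics/scene.png

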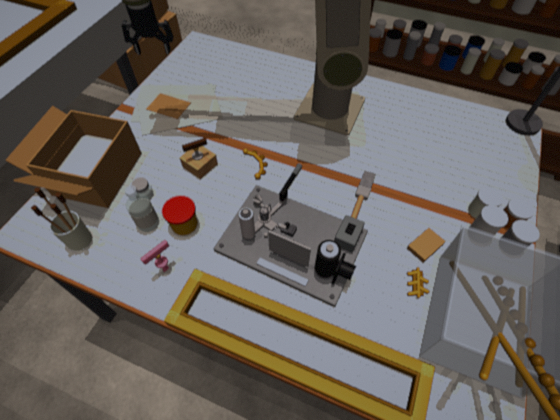

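View pics/top.png

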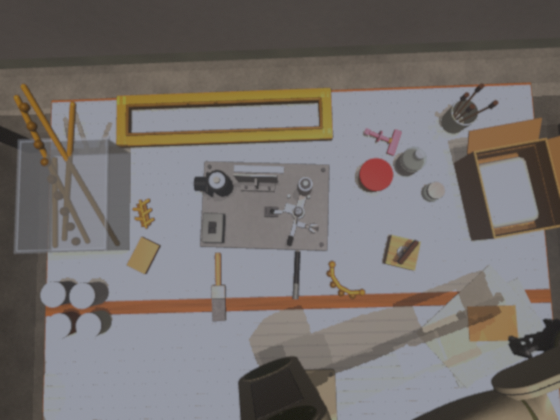

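The real key is the dark-handled one in the wooden stand, at scene (198,150) and top (404,250). The look-alike is the pink one at scene (157,253) and top (385,138), which I reject. The lever is at top (290,240) and the lock screw at about top (313,227). The pen lies just in front of the lever, at top (297,275).

Run:
```python
from h import *
P={"key_grip":((189,143),(405,251)),"lock_slot":((258,198),(312,226)),"lever_mid":((284,192),(288,240)),"pivot":((264,223),(299,212)),"idler":((252,233),(308,187)),"sander":((289,241),(264,204)),"key_stand":((201,167),(400,254))}
zs=dict(key_grip=.103,lock_slot=.04,lever_mid=.058,pivot=.02,idler=.02,sander=0,key_stand=0)
for n,(a,b) in P.items():
    p,e=tri([ray("scene",a),ray("top",b)]);print(n,p.round(3),np.round(e,3),atz("scene",a,zs[n]).round(3),atz("top",b,zs[n]).round(3))
# sander corners from top picture (bed top)
for px in [(203,162),(329,165),(328,249),(201,247)]: print(atz("top",px,.02).round(3))
print(np.linalg.inv(vision.get_calibration("top")["world_to_cam"])[:3,3],np.linalg.inv(vision.get_calibration("scene")["world_to_cam"])[:3,3])
ims=cv2.imread("pics/scene.png")[150:260,170:330];imt=cv2.imread("pics/top.png")[160:300,260:440]
cv2.imwrite("pics/c1.png",np.hstack([cv2.resize(ims,(400,275),interpolation=3),cv2.resize(imt,(354,275),interpolation=3)]))
```

```text
key_grip [ 0.446 -0.312  0.119] [0.01 0.01] [ 0.436 -0.333  0.103] [ 0.441 -0.307  0.103]
lock_slot [ 0.52  -0.056  0.061] [0. 0.] [ 0.507 -0.063  0.04 ] [ 0.522 -0.057  0.04 ]
lever_mid [0.482 0.013 0.079] [0.001 0.001] [0.467 0.007 0.058] [0.482 0.014 0.058]
pivot [ 0.566 -0.019  0.01 ] [0.002 0.002] [ 0.571 -0.015  0.02 ] [ 0.566 -0.021  0.02 ]
idler [ 0.632 -0.038  0.043] [0.012 0.012] [ 0.617 -0.033  0.02 ] [ 0.64 -0.05  0.02]
sander [0.595 0.08  0.015] [0.004 0.004] [0.589 0.074 0.   ] [0.596 0.084 0.   ]
key_stand [ 0.432 -0.318 -0.011] [0.003 0.003] [ 0.439 -0.309  0.   ] [ 0.433 -0.317  0.   ]
[0.727 0.265 0.02 ]
[ 0.705 -0.115  0.02 ]
[ 0.454 -0.102  0.02 ]
[0.471 0.274 0.02 ]
[ 4.34560700e-01 -5.20844172e-04  1.31762985e+00] [1.10927402 0.26344512 0.98669536]
```

View pics/c1.png

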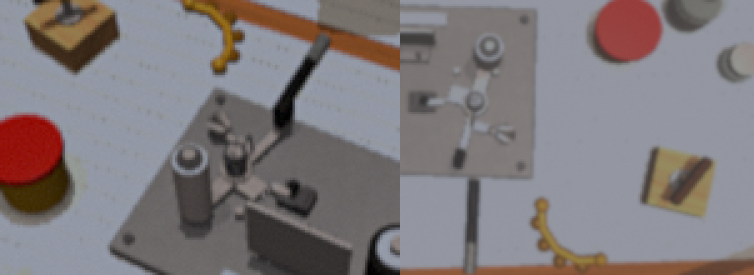

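The crop shows the brown-handled key in its stand, with the handle running diagonally. The screw head with the slot is at the bed's -y near corner, and the black lever is at the arm's near end, with the pen lying off the bed in front of it. Next I'll look from close by.

```bash
cat >> h.py <<'E'
from scipy.spatial.transform import Rotation as Ro
def dn(yaw): return (Ro.from_euler("z",yaw)*Ro.from_euler("x",np.pi)).as_quat()
def look(names):
    im=vision.snapshot("wrist"); cal=vision.get_calibration("wrist"); out={}
    for n in names:
        L=vision.landmark_of(n,"wrist"); out[n]=[(d["location"],d["score"]) for d in L]
    return im,cal,out
E
python3 - <<'E'
from h import *
import pickle
D={}
for tag,p,names,zs in [("key",(.40,-.30,.30),["key_grip","key_collar","stand_bore","key_stand"],[.103,.05,.05,0]),("sand",(.46,-.03,.30),["lock_slot","lever_mid","pivot","idler"],[.04,.058,.02,.02])]:
    r.goto(np.array(p),dn(0)); im,cal,o=look(names); save("w_"+tag,im); D[tag]=(cal,o)
    print(r.get_obs()["clock"],np.linalg.inv(cal["world_to_cam"])[:3].round(3).tolist())
    for n,z in zip(names,zs):
        for px,s in o[n][:3]: print(n,np.round(px),round(s,2),atz("wrist",px,z,cal).round(4))
pickle.dump(D,open("D.pkl","wb"))
a=cv2.imread("pics/w_key.png");b=cv2.imread("pics/w_sand.png")
cv2.imwrite("pics/c2.png",np.hstack([cv2.resize(a,(400,300)),cv2.resize(b,(400,300))]))
E
```

```text
2.4917 [[-0.0, -0.957, -0.289, 0.473], [-1.0, -0.0, 0.0, -0.301], [-0.0, 0.289, -0.957, 0.429]]
key_grip [289. 150.] 0.95 [ 0.4413 -0.3115  0.103 ]
key_collar [292. 152.] 0.92 [ 0.4333 -0.3172  0.05  ]
key_collar [290. 152.] 0.51 [ 0.4328 -0.3139  0.05  ]
stand_bore [289. 149.] 0.68 [ 0.4372 -0.3129  0.05  ]
key_stand [289. 145.] 0.6 [ 0.4369 -0.3148  0.    ]
3.8167 [[-0.001, -0.958, -0.288, 0.534], [-1.0, 0.001, 0.0, -0.032], [0.0, 0.288, -0.958, 0.429]]
lock_slot [302. 133.] 0.92 [ 0.5161 -0.0605  0.04  ]
lever_mid [246. 162.] 0.78 [0.4818 0.0101 0.058 ]
lever_mid [286.  33.] 0.73 [ 0.6241 -0.0393  0.058 ]
pivot [271.  90.] 0.71 [ 0.5681 -0.0216  0.02  ]
idler [283.  32.] 0.96 [ 0.6342 -0.0365  0.02  ]
idler [349. 238.] 0.44 [ 0.365 -0.134  0.02 ]
```

View pics/c2.png

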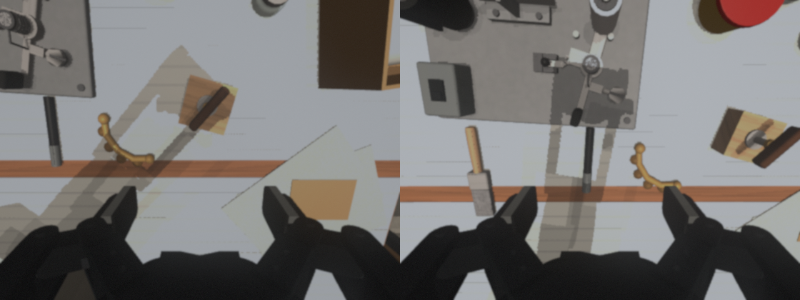

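In the left image the handle runs diagonally from c2 (193,131) to (228,88). In the right one the screw head is at (615,95), in shadow, and the lever is at (577,115). I'll enlarge both to read the angles.

Run:
```python
import cv2,numpy as np
a=cv2.imread("pics/w_key.png")[100:200,250:350];b=cv2.imread("pics/w_sand.png")[110:160,275:325];
b=cv2.convertScaleAbs(b,alpha=2.2)
cv2.imwrite("pics/c3.png",np.hstack([cv2.resize(a,(400,400),interpolation=2),cv2.resize(b,(400,400),interpolation=2)]))
```

```text
(no output)
```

View pics/c3.png

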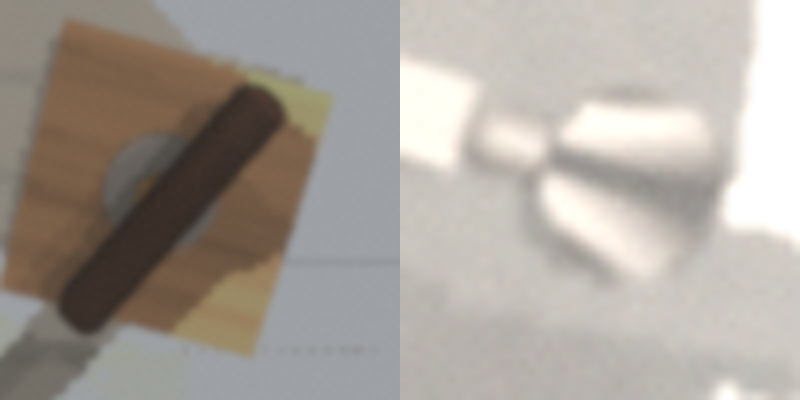

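Run:
```python
from h import *
import pickle
D=pickle.load(open("D.pkl","rb"));c=D["key"][0]
e=[atz("wrist",p,.113,c) for p in [(270,179.5),(316.25,125)]];d=e[1]-e[0];print("handle",e,(e[0]+e[1])/2,np.arctan2(d[1],d[0]),np.linalg.norm(d))
c=D["sand"][0]
e=[atz("wrist",p,.048,c) for p in [(293.75,129.4),(315.6,134.4)]];d=e[1]-e[0];print("slot",(e[0]+e[1])/2,np.arctan2(d[1],d[0]),np.linalg.norm(d))
r.goto(np.array([.475,-.055,.17]),dn(0)); im,cal,o=look(["lock_slot","lever_mid","pivot"]);save("w2",im);pickle.dump((cal,o),open("D2.pkl","wb"))
for n,z in zip(o,[.04,.058,.02]):
    for px,s in o[n][:2]: print(n,np.round(px,1),round(s,2),atz("wrist",px,z,cal).round(4))
u,v=map(int,o["lock_slot"][0][0]);b=im[max(v-45,0):v+45,u-60:u+60];print(u-60,max(v-45,0),b.shape)
save("c4",cv2.convertScaleAbs(cv2.resize(b,None,fx=6,fy=6,interpolation=2),alpha=1.8))
```

```text
handle [array([ 0.41062285, -0.29123101,  0.113     ]), array([ 0.46683935, -0.33875818,  0.113     ])] [ 0.4387311  -0.31499459  0.113     ] -0.7018354993023044 0.07361471381525972
slot [ 0.51787652 -0.06304184  0.048     ] -1.7887760650503353 0.027782236196600613
lock_slot [287.2 155.4] 0.64 [ 0.5197 -0.0626  0.04  ]
lock_slot [353.4 293.5] 0.39 [ 0.3833 -0.1296  0.04  ]
lever_mid [207. 204.] 0.91 [0.481  0.0054 0.058 ]
pivot [237.6  99.9] 0.88 [ 0.5661 -0.0188  0.02  ]
227 110 (90, 120, 3)
```

View pics/c4.png

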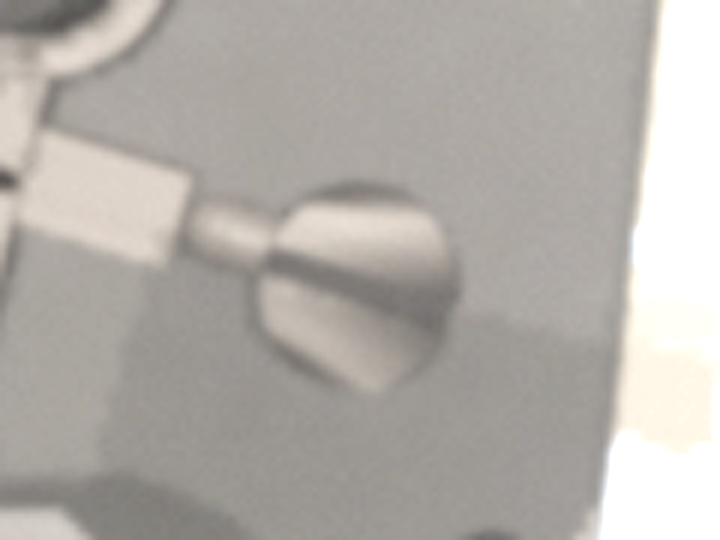

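Run:
```python
from h import *
import pickle
c,o=pickle.load(open("D2.pkl","rb"))
f=lambda p,z=.048: atz("wrist",(227+p[0]/6,110+p[1]/6),z,c)
for a,b in [((270,260),(455,312)),((278,248),(455,290)),((265,275),(445,330))]:
    e=[f(a),f(b)];d=e[1]-e[0];print("slot",(e[0]+e[1])/2,np.arctan2(d[1],d[0]),np.linalg.norm(d))
print(f((359,287)),f((258,287)),f((460,287)))
for y in [-.70,-.70+np.pi]:
    q=r.inverse_kinematics(np.array([.438,-.315,.15]),dn(y));print(y,q)
for y in [-1.86,-1.86+np.pi/2,-1.86+np.pi,-1.86+1.5*np.pi,-.27]:
    q=r.inverse_kinematics(np.array([.519,-.062,.15]),dn(y));print(y,q)
print(r.get_obs()["clock"])
```

```text
slot [ 0.51867154 -0.0626486   0.048     ] -1.8423053459228387 0.0269942908922421
slot [ 0.52103829 -0.06317742  0.048     ] -1.8010443885847365 0.025481789880710072
slot [ 0.51636538 -0.06161363  0.048     ] -1.86544076815532 0.0265067316815747
[ 0.51854708 -0.06210515  0.048     ] [ 0.51854532 -0.04793654  0.048     ] [ 0.51854883 -0.07627411  0.048     ]
-0.7 [-7.18525829e-01  3.33542338e-02  1.76754518e+00 -4.44089210e-16
  1.34069324e+00  1.55227050e+00]
2.441592653589793 [-0.71852583  0.03335423  1.76754518  0.          1.34069324 -1.58932216]
-1.86 None
-0.28920367320510354 [-2.17009161e-01 -1.22595135e-02  1.81349730e+00 -4.44089210e-16
  1.34035487e+00  1.64299084e+00]
1.281592653589793 [-2.17009161e-01 -1.22595135e-02  1.81349730e+00 -4.44089210e-16
  1.34035487e+00  7.21945117e-02]
2.8523889803846894 [-0.21700916 -0.01225951  1.8134973   0.          1.34035487 -1.49860182]
-0.27 [-2.17009161e-01 -1.22595135e-02  1.81349730e+00 -4.44089210e-16
  1.34035487e+00  1.62378717e+00]
4.6083
```

Run:
```python
from h import *
K=np.array([.4385,-.3147]); S=np.array([.5187,-.0623]); a=1.307
r.command_gripper(.06,50)
r.goto(np.r_[K,.18],dn(-.702+np.pi)); r.movel(np.r_[K,.098],feed=.12)
r.command_gripper(0.0,60); o=r.get_obs();print(o["clock"],o["finger_gap"],o["grip_force"],o["wrist_force"],o["ee_pos"])
r.movel(np.r_[K,.225],feed=.15)
o=r.get_obs();print(o["finger_gap"],o["wrist_force"],o["moment"],o["ee_pos"])
r.goto(np.r_[S,.225],dn(a)); r.movel(np.r_[S,.147],feed=.12)
im,cal,o=look(["key","key_collar","lock_slot"]);save("w3",im)
print(cal["world_to_cam"].tolist() if hasattr(cal["world_to_cam"],"tolist") else cal["world_to_cam"]);print(o)
o=r.get_obs();print(o["clock"],o["finger_gap"],o["wrist_force"],o["moment"],o["ee_pos"])
```

```text
8.7833 0.012961888493394308 58.92892777919769 [1.06336658 0.45634169 4.69710957] [ 0.43886347 -0.31502803  0.09864365]
0.013344803704934006 [-0.05781583 -0.32569111 -1.75868031] [-0.01072986 -0.02318252  0.00019703] [ 0.43794829 -0.31419596  0.22354525]
[[0.965508190876969, -0.26035938092857636, 0.002631750742797345, -0.5184534321756694], [-0.25003632076294374, -0.9243121025926019, 0.28832095882917524, 0.06208444807517793], [-0.07263450728692294, -0.2790342806239641, -0.9575302076633686, 0.3066555127718022], [0.0, 0.0, 0.0, 1.0]]
{'key': [([280.0, 214.3], 0.93)], 'key_collar': [], 'lock_slot': [([277.6, 211.7], 0.66)]}
12.2333 0.013666043712558373 [ 0.09910531 -0.52366932 -1.0309407 ] [-0.04569167  0.01063117 -0.01236327] [ 0.51943196 -0.06248619  0.14813746]
```

View pics/w3.png

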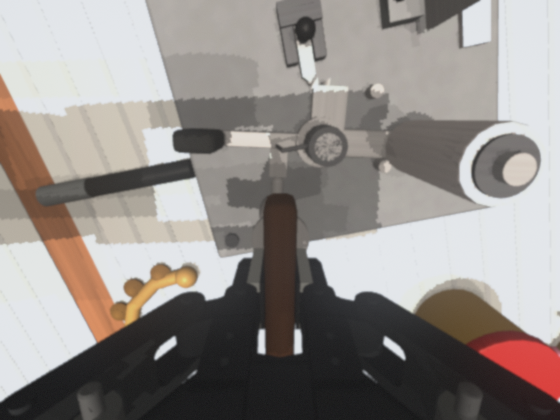

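The handle runs straight up the image at column 280. The screw's pin, at (277,187), lies in line with it and the head is hidden beneath, so the alignment looks right. I'll go down by feel.

Run:
```python
from h import *
S=np.array([.5187,-.0623])
for z in [.143,.141,.139,.137,.135,.134,.133]:
    r.movel(np.r_[S,z],feed=.03); o=r.get_obs();print(z,o["clock"],o["ee_pos"].round(4),np.round(o["wrist_force"],1),np.round(o["moment"],2))
    if o["wrist_force"][2]>12: break
```

```text
0.143 12.5167 [ 0.5185 -0.0622  0.1427] [-1.  -0.2 -1.3] [0.04 0.03 0.03]
0.141 12.7667 [ 0.5191 -0.0624  0.1415] [-0.4  0.2  2.5] [0.05 0.07 0.04]
0.139 13.0167 [ 0.5196 -0.0625  0.1411] [-4.3  0.1 14.1] [0.19 1.05 0.02]
```

Run:
```python
from h import *
S=np.array([.5187,-.0623]); n=np.array([-.966,.26])
for s in [.001,.002,.003,0,-.001,-.002,-.003]:
    if s==0: r.movel(np.r_[S,.142],feed=.05)
    r.movel(np.r_[S+s*n,.139],feed=.03); o=r.get_obs();print(s,round(o["clock"],2),o["ee_pos"].round(4),np.round(o["wrist_force"],1),np.round(o["moment"],2))
    if o["wrist_force"][2]<5: break
```

```text
0.001 13.27 [ 0.519  -0.0623  0.1411] [-1.8  0.1 11.1] [0.08 0.51 0.04]
0.002 13.52 [ 0.5186 -0.0622  0.1412] [0.1 0.1 9.6] [-0.06 -0.04  0.01]
0.003 13.77 [ 0.518  -0.0621  0.1413] [2.3 0.2 7.7] [-0.16 -0.61 -0.02]
0 14.27 [ 0.5192 -0.0624  0.1408] [-5.1  0.7 15.3] [ 0.21  1.25 -0.01]
-0.001 14.52 [ 0.5198 -0.0626  0.1408] [-6.3  1.3 18.3] [0.29 1.76 0.01]
-0.002 14.77 [ 0.5204 -0.0627  0.1408] [-8.9  1.4 19.1] [ 0.47  2.3  -0.03]
-0.003 15.02 [ 0.5209 -0.0629  0.1408] [-11.    2.2  21.1] [ 0.52  2.76 -0.03]
```

Run:
```python
from h import *
S=np.array([.5187,-.0623]); n=np.array([-.966,.26])
for s in [.0015,.003,-.0015,-.003,.0045,-.0045]:
    r.movel(np.r_[S+s*n,.144],feed=.06)
    r.movel(np.r_[S+s*n,.139],feed=.04); o=r.get_obs();print(s,round(o["clock"],2),o["ee_pos"].round(4),np.round(o["wrist_force"],1),np.round(o["moment"],2))
    if o["wrist_force"][2]<5: break
```

```text
0.0015 15.55 [ 0.5173 -0.0619  0.1385] [ 1.1 -0.5 -0.1] [-0.05 -0.17  0.03]
```

Run:
```python
from h import *
S=np.array([.5187,-.0623])+.0015*np.array([-.966,.26]); a=1.307
for z in [.1365,.1345]:
    r.movel(np.r_[S,z],feed=.04); o=r.get_obs();print(z,round(o["clock"],2),o["ee_pos"].round(4),np.round(o["wrist_force"],1),np.round(o["moment"],2))
    if o["wrist_force"][2]>10: break
if o["ee_pos"][2]<.1375:
  for k in [.15,.4,.7,1.0,1.3,1.57]:
    r.goto(np.r_[S,z],dn(a+k)); o=r.get_obs();print(k,round(o["clock"],2),o["ee_pos"].round(4),np.round(o["wrist_force"],1),np.round(o["moment"],2))
    if np.linalg.norm(o["wrist_force"])>40: break
```

```text
0.1365 15.8 [ 0.5167 -0.0618  0.1358] [-0.6  0.4 -1.3] [ 0.03  0.   -0.  ]
0.1345 16.05 [ 0.5169 -0.0618  0.134 ] [-0.8  0.3 -2.1] [ 0.03  0.14 -0.01]
0.15 16.32 [ 0.5167 -0.0619  0.1341] [-2.2 -0.2 -3. ] [ 0.02  0.63 -0.06]
0.4 16.67 [ 0.5168 -0.0619  0.1341] [-1.7  0.1 -1.9] [-0.07  0.58 -0.07]
0.7 17.06 [ 0.517  -0.062   0.1342] [-0.8 -1.6 -5.4] [-0.14  0.48 -0.1 ]
1.0 17.45 [ 0.5171 -0.0619  0.1343] [-1.  -1.3 -6. ] [-0.24  0.28 -0.07]
1.3 17.84 [ 0.5172 -0.0619  0.1344] [-0.5 -0.4 -6.9] [-0.07  0.13 -0.05]
1.57 18.21 [ 0.5173 -0.0618  0.1344] [ 0.8 -0.3 -6.6] [ 0.05  0.01 -0.08]
```

Run:
```python
from h import *
S=np.array([.5187,-.0623])+.0015*np.array([-.966,.26]); a=1.307; K=np.array([.4385,-.3147])
for k in [1.66,1.72]:
    r.goto(np.r_[S,.1345],dn(a+k)); o=r.get_obs();print(k,round(o["clock"],2),np.round(o["wrist_force"],1),np.round(o["moment"],2))
    if abs(o["moment"][2])>.25: break
r.hold(.15); r.goto(np.r_[S,.1345],dn(a+1.6))
r.movel(np.r_[S,.225],feed=.12); o=r.get_obs();print(o["clock"],o["finger_gap"],np.round(o["wrist_force"],1))
r.goto(np.r_[K,.225],dn(-.702+np.pi)); r.hold(.1)
im,cal,o=look(["key","key_collar","stand_bore"]);save("w4",im);print(o)
```

```text
1.66 18.46 [ 0.7  0.2 -8.3] [ 0.04 -0.1  -0.06]
1.72 18.71 [ 0.7 -0.1 -8.8] [ 0.11 -0.17 -0.36]
20.0083 0.013102537627766782 [-1.2 -0.5 -2.1]
{'key': [([278.3, 213.9], 0.86), ([504.1, 350.0], 0.81)], 'key_collar': [([468.9, 353.7], 0.69)], 'stand_bore': [([273.7, 189.2], 0.85)]}
```

View pics/w4.png

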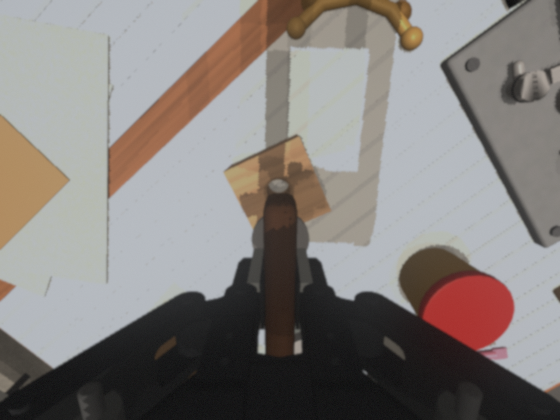

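The screw turned until it met its stop (0.36 N m). The key hangs straight in the grip, the bore's far rim shows at (278,187), and the stand's corners are at (225,172) and (330,209). I'll put it back.

Run:
```python
from h import *
cal=vision.get_calibration("wrist")
for p in [(273.7,189.2),(277.5,190.5)]: print(atz("wrist",p,.05,cal))
K=np.array([.4385,-.3147])
for z in [.152,.140,.125,.112,.103,.0985]:
    r.movel(np.r_[K,z],feed=.1); o=r.get_obs();print(z,round(o["clock"],2),o["ee_pos"].round(4),np.round(o["wrist_force"],1))
    if o["wrist_force"][2]>10: break
```

```text
[ 0.43319029 -0.3169373   0.05      ]
[ 0.43680094 -0.31480621  0.05      ]
0.152 22.23 [ 0.4389 -0.3151  0.1527] [-0.3 -0.5 -1.1]
0.14 22.49 [ 0.4382 -0.3145  0.1397] [ 0.8  0.  -2. ]
0.125 22.79 [ 0.438  -0.3143  0.1245] [-0.2 -0.1 -0.9]
0.112 23.07 [ 0.4381 -0.3143  0.1115] [ 0.4  0.1 -1.6]
0.103 23.32 [ 0.4381 -0.3144  0.1025] [ 0.7 -0.3 -0.4]
0.0985 23.57 [ 0.4387 -0.3149  0.0987] [ 1.5 -0.  -0.9]
```

Run:
```python
from h import *
K=np.array([.4385,-.3147])
for z in [.0965,.095]:
    r.movel(np.r_[K,z],feed=.05); o=r.get_obs();print(z,o["ee_pos"].round(4),np.round(o["wrist_force"],1))
    if o["wrist_force"][2]>3: break
r.command_gripper(.06); r.hold(.2); r.movel(np.r_[K,.20],feed=.15)
im,cal,o=look(["key_collar","stand_bore"]);save("w5",im);print(o)
for n in o:
    for p,s in o[n]: print(n,s,atz("wrist",p,.05,cal))
r.goto(np.array([.45,-.02,.25]),dn(-.3))
im,cal,o=look(["lever_mid","pivot","lock_slot"]);save("w6",im)
for n,z in zip(o,[.058,.02,.04]):
    for px,s in o[n][:2]: print(n,np.round(px,1),round(s,2),atz("wrist",px,z,cal).round(4))
print(r.get_obs()["clock"])
cv2.imwrite("pics/c5.png",np.hstack([cv2.resize(cv2.imread(f"pics/{k}.png"),(400,300)) for k in ["w5","w6"]]))
```

```text
0.0965 [ 0.439  -0.315   0.0986] [-6.   5.6 15. ]
{'key_collar': [([282.2, 198.0], 0.65)], 'stand_bore': []}
key_collar 0.65 [ 0.43907308 -0.31200536  0.05      ]
lever_mid [245.4 169.8] 0.89 [0.4806 0.0083 0.058 ]
pivot [247.9  84.1] 0.81 [ 0.5658 -0.0196  0.02  ]
lock_slot [299.4 112.2] 0.57 [ 0.5203 -0.0649  0.04  ]
28.5
```

View pics/c5.png

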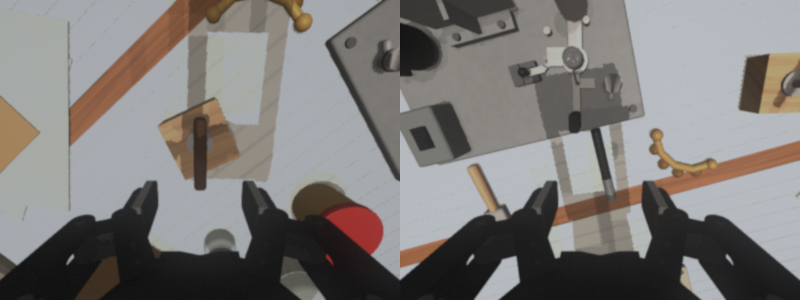

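The key stands free and upright in the stand, at left (200,150). The lever is at right (575,122), unmoved, with the pen in front of it. Next I straddle the lever, grip it, and follow the arc.

Run:
```python
from h import *
P=np.array([.566,-.0196]); L=np.array([.4806,.0078]); v=L-P; R=np.linalg.norm(v); t0=np.arctan2(v[1],v[0]); y0=t0-np.pi
pt=lambda q,z=.067: np.r_[P+R*np.array([np.cos(t0+q),np.sin(t0+q)]),z]
r.goto(pt(0,.16),dn(y0)); r.movel(pt(0),feed=.12); o=r.get_obs();print(round(o["clock"],2),np.round(o["wrist_force"],1))
r.command_gripper(0,50); o=r.get_obs();print(o["finger_gap"],o["grip_force"],o["ee_pos"],np.round(o["wrist_force"],1))
for q in [.1,.2,.3,.4,.46,.5,.53]:
    r.movel(pt(q),dn(y0+q),feed=.05); o=r.get_obs();e=o["ee_pos"][:2]-P
    f=o["wrist_force"];tg=np.array([-np.sin(t0+q),np.cos(t0+q)])
    print(q,round(o["clock"],2),round((np.arctan2(e[1],e[0])-t0)%(2*np.pi),3),np.round(f,1),"tang",round(f[:2]@tg,1),o["finger_gap"].round(4),round(o["grip_force"],1))
    if np.linalg.norm(f)>60: break
```

```text
29.91 [0.6 0.1 0.4]
0.013874358717884058 49.91264283657074 [0.48127733 0.00884109 0.06770736] [0.5 6.  3.3]Traceback (most recent call last):
  File "<stdin>", line 9, in <module>
AttributeError: 'float' object has no attribute 'round'
```

Run:
```python
from h import *
P=np.array([.566,-.0196]); L=np.array([.4806,.0078]); v=L-P; R=np.linalg.norm(v); t0=np.arctan2(v[1],v[0]); y0=t0-np.pi
pt=lambda q,z=.067: np.r_[P+R*np.array([np.cos(t0+q),np.sin(t0+q)]),z]
for q in [.2,.3,.4,.46,.5,.53]:
    r.movel(pt(q),dn(y0+q),feed=.05); o=r.get_obs();e=o["ee_pos"][:2]-P
    f=o["wrist_force"];tg=np.array([-np.sin(t0+q),np.cos(t0+q)])
    print(q,round(o["clock"],2),round((np.arctan2(e[1],e[0])-t0)%(2*np.pi),3),np.round(f,1),"tang",round(f[:2]@tg,1),round(o["finger_gap"],4),round(o["grip_force"],1))
    if np.linalg.norm(f)>60: break
```

```text
0.2 31.05 0.183 [ 2.4 10.   2.3] tang -10.2 0.0141 49.7
0.3 31.38 0.28 [ 2.7 11.   2.4] tang -11.0 0.0142 49.7
0.4 31.72 0.379 [ 3.  12.5  2.2] tang -12.2 0.0145 49.7
0.46 31.98 0.438 [ 3.  13.5  2.4] tang -12.9 0.0143 49.8
0.5 32.23 0.463 [ 1.1 21.2  4.2] tang -20.6 0.0142 51.0
0.53 32.48 0.468 [ 0.4 33.5  8.3] tang -32.6 0.0144 62.3
```

Run:
```python
from h import *
r.hold(.5); o=r.get_obs();print(o["clock"],np.round(o["wrist_force"],1),np.abs(o["dq"]).max(),o["grip_force"])
print(r.hand_in())
```

```text
32.975 [-0.6 32.6  9.1] 0.0024776225831637847 62.241776450537145
the job is handed in; nothing more can be done
None
```

I freed the lock screw, stood the key back in its stand, and handed in at 33 s with the fingers gripping the thumb lever hard against its stop; no verdict came back.

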